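Reset the rings of the wide recipe file

TASK

Two recipe files lie open on the pantry counter. The rings of the one with the wide spine do not meet, because its lever was left partly raised: lift that lever right up so that the rings open fully, then press it all the way down so that they close. Leave the lever of the slim file down.

Things in the scene. Friction and masses are not known exactly. Their poses are not given: they have to be found in the camera images.
- wide_lever (a joint): Steel lever of the WIDE open A5 file (spine 75 mm wide, rings 71 mm high; file fixed). Angle: 0 = level, fully down, rings shut; 1.0 = upper stop, rings fully open (they follow the lever). Starts at 0.25 to 0.45. A stiff pivot: it stays where it is put, and takes about 3 N at the tab to lift or press, 6 N straight down on the tab when at its upper stop.
- wide_tab (a point): Centre of the steel tab ending the wide file's lever, 85 mm from the pivot; tab 16 mm wide (across the lever), 30 long, 8 thick; moves with it. x = pivot axis (level, across), y = along the lever, away from the pivot, z = out of its upper face. Beside it, within 80 mm, nothing stands over 12 mm high; the two rings, up to 75 mm high, stand on the pivot's side, 35 mm before the tab when it is down.
- wide_pivot (a point): Point on the pivot axis of the wide file's lever, mid-width, 22 mm above the counter, fixed. x = pivot axis, y = level, towards the lowered tab, z up. At angle a the tab's centre is at pivot + 85 mm * (cos a along y, sin a up). The lever runs along the spine, between the spine and the two rings; the front cover lies beyond the spine, away from the robot.
- slim_lever (a joint): Lever of the SLIM open file beside it (spine 45 mm wide, rings 52 mm high), of the same shape and size; 0 = fully down, where it starts and must stay. The two files swap places from start to start.

How it is judged:
By the outcome, as a careful person would: the job done as asked, in the order asked, and still so for the second after the job is handed in, with the robot touching nothing.
It also fails if it takes over 42 s, if anything falls off the work surface, if the arm or the gripper's body presses on something with over 40 N, if the wrist force passes 120 N, or if a joint passes its speed limit or range.

ROBOT

A 6-joint arm with a two-finger parallel gripper is mounted at the origin on the work surface. World frame = base frame: x ahead of the robot, y to its left, z up, the work surface at z = 0. Lengths are in m, angles in rad, forces in N, time in s.
With the tool pointing down it reaches from about 0.25 to 0.775 m from the base axis. Payload 4 kg.
Tool frame: the origin (TCP) lies between the finger pads; the fingertips stand 14 mm ahead of it and the grasp point (between the pads) lies 5 mm behind it (tip_reach is the distance from the TCP to the fingertips, in m); z points along the fingers, y is the line along which they close (so a half turn about z gives the same grasp; the last joint's range is limited). The gripper opens to 94 mm and grips with 3 to 60 N. Pads are 16 mm wide; open, the fingers measure 119 mm over their backs; the gripper's body (75 mm by 177 mm) begins 78 mm behind the grasp point.
Start: joints at [-0.103, 0.087, 1.371, -0, 1.684, -0.103], TCP at [0.55, -0, 0.22] pointing down, gripper open.
Joint ranges: [-3.1, 3.1], [-0.76, 2.03], [0.27, 2.55], [-1.08, 4.22], [0.17, 2.65], [-2.57, 2.57]. Speed limits (rad/s): [2.79, 2.79, 3.14, 3.14, 3.14, 3.14].

INTERFACE

Orientations are given as [roll, pitch, yaw] about the fixed x, y, z axes, in that order (R = Rz(yaw) Ry(pitch) Rx(roll)).
In Python, from bench import * gives the robot as it stands. The module is installed in compiled form; this text tells all that it offers.
- The arm moves only by the tool servo_tool, never from a script. Its argument "targets" is a list of rows, each a list of 4 numbers: the shift along the tool's x, y, z in cm, then the turn about the tool's z in degrees. A call has 1 to 8 rows; each row is the pose to reach, as a shift and turn from the pose commanded when the call began, along the tool's axes at that moment; what a row does not reach only later rows make up. A row lasts 1/8 s, in which the tool goes at most 62.5 mm and 10.7 degrees, less where a joint would pass 70% of its speed; a pose out of reach is approached as far as the arm can. A call with a gripper value outside its range is refused whole. "claw" is the closure in counts, from 0 (fully open) to 255 (shut), set as the call begins (left out, the last holds). The fingers move at their own pace and stop on an object; the grip force is fixed at half the most. Time passes only in rows, so rows that repeat a pose let the fingers close. It gives the time, the measured TCP pose, the force, the opening and the grip force at its end, in the units of the state.
- get_obs(): the state, without advancing time (a new reading comes with each control period).
- snapshot(name): name is "scene" or "side" or "wrist"; returns the picture (480x640x3 uint8, blue, green, red); there is no depth.
- camera_model(name): a dict with "camera_matrix" (3x3 intrinsics, pixels), "camera_from_world" (4x4, takes a point from world to camera coordinates). Camera axes: x right, y up, looking along -z (the intrinsics and any distortion apply to the point x, -y, -z); pixel columns grow to the right and rows downward; lengths in m; the calibration is good to about 2 mm. The wrist camera is an equidistant fisheye: a pixel r from the principal point sees the ray r / f radians off the axis. A picture is of the moment at which its call begins: read the wrist's pose just before it. camera_model takes no time and is no camera call; for the wrist camera it gives the pose at the moment of the call.
- close_job(): hands the job in; it is judged then, once.
The state is a dict: "time": time; "joint_positions": joint angles; "qvel": joint speeds; "joint_torque": joint torques, N m; "tool_pos": TCP position; "ee_rot": TCP orientation; "wrist_force": force on the tool from outside, world axes, zero at the start; "wrist_torque": the same for the moment, N m; "width": finger opening in m; "finger_force": force on a finger pad.
Only numpy, scipy, OpenCV 4.12 (cv2) and the standard library are available. Lean on these libraries where they do the work, as an engineer would, in place of code of your own. Each camera call takes 0.05 s, during which the arm holds its last target. There are 200 camera calls.

## Working session

There is one attempt and no reset: what is moved stays moved. The work goes in short steps, Python scripts to look and compute and a tool call to move; the robot and the scene stay as the last step left them, time stands still between calls to the robot, and variables do not carry over. Pictures are saved under pics/ and viewed, at most 10 in all, crops included, and the job is handed in when it is done.

Besides the shell and the picture viewer there is one more tool, called after "Emit:" as name(argument=value, ...) on one line, values as JSON. servo_tool: Moves the arm, as the interface text tells. Its arguments: {"type":"object","properties":{"targets":{"type":"array"},"claw":{"type":"number"}},"required":["targets"]}

```bash
mkdir -p pics; python3 - <<'E'
from bench import *
import cv2
for n in ["scene","side"]:
    cv2.imwrite(f"pics/{n}0.png",snapshot(n)); m=camera_model(n); print(n,m)
o=get_obs(); print(o["time"],o["tool_pos"],o["ee_rot"],o["width"])
E
```

```text
scene {'camera_matrix': array([[440.64649498,   0.        , 314.62984312],
       [  0.        , 440.64649498, 240.66290475],
       [  0.        ,   0.        ,   1.        ]]), 'camera_from_world': array([[-0.53921356,  0.84216744,  0.00165608,  0.22779876],
       [-0.51046523, -0.32839776,  0.79472018,  0.22367587],
       [ 0.66983131,  0.42767853,  0.60697371, -1.02363758],
       [ 0.        ,  0.        ,  0.        ,  1.        ]])}
side {'camera_matrix': array([[609.86794468,   0.        , 332.94563184],
       [  0.        , 609.86794468, 228.36660684],
       [  0.        ,   0.        ,   1.        ]]), 'camera_from_world': array([[-0.99191308, -0.12671609, -0.00717485,  0.50053984],
       [ 0.08772088, -0.72532567,  0.68279406, -0.05211995],
       [-0.09172509,  0.67664297,  0.73057566, -0.8828293 ],
       [ 0.        ,  0.        ,  0.        ,  1.        ]])}
0.1 [5.49538708e-01 4.03168062e-05 2.18421766e-01] [-3.13961865e+00 -1.95235682e-04  1.57079246e+00] 0.09414503653923505
```

View pics/scene0.png

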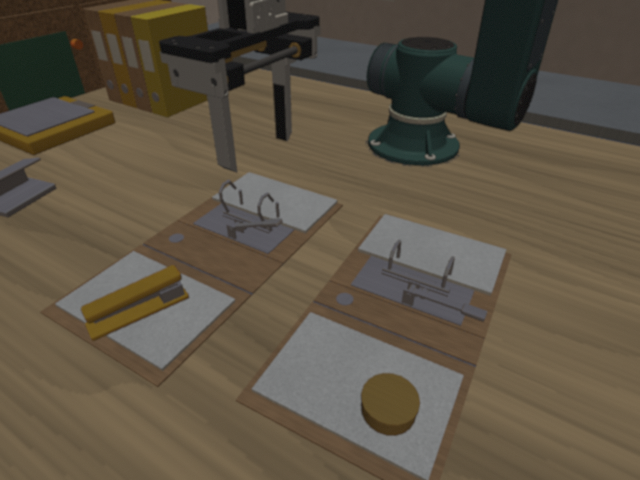

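View pics/side0.png

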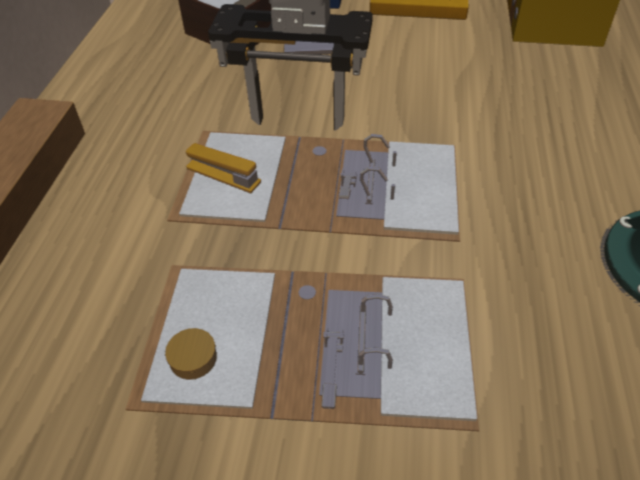

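The file nearer the gripper (side view, top) has gaping rings at about (375,170), and its lever rises near (345,190). The other file's lever lies flat, with its tab at (329,394). I'll enlarge both views.

```bash
python3 - <<'E'
import cv2,numpy as np
a=cv2.imread("pics/scene0.png")[170:260,190:310]; b=cv2.imread("pics/side0.png")[125:245,300:460]
cv2.imwrite("pics/c1.png",cv2.resize(a,(800,600),interpolation=cv2.INTER_CUBIC)*1)
cv2.imwrite("pics/c2.png",cv2.resize(b,(800,600),interpolation=cv2.INTER_CUBIC))
E
```

```text
(no output)
```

View pics/c1.png

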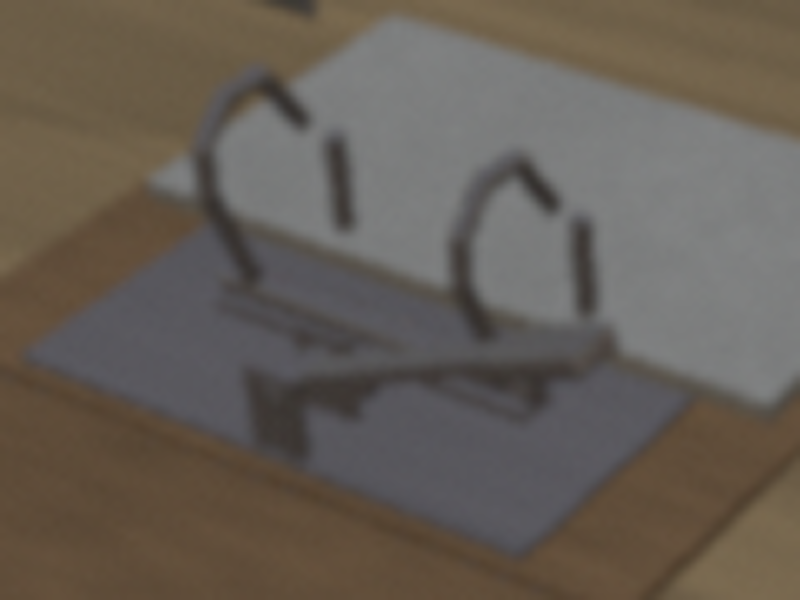

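View pics/c2.png

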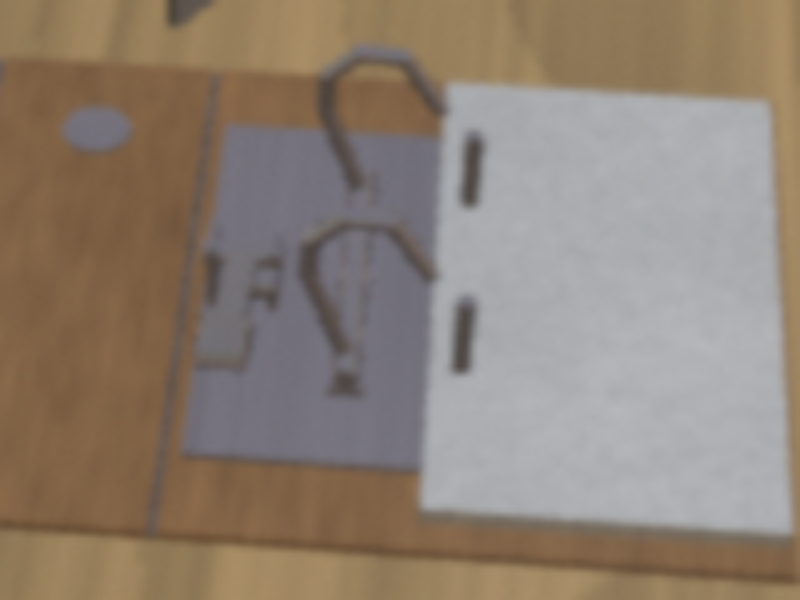

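```bash
cat > h.py <<'E'
from bench import *
import numpy as np, cv2
M={n:camera_model(n) for n in ["scene","side"]}
def ray(n,p):
    K=M[n]["camera_matrix"];T=M[n]["camera_from_world"]
    d=np.linalg.inv(K)@[p[0],p[1],1]; d=T[:3,:3].T@(d*[1,-1,-1]); return -T[:3,:3].T@T[:3,3],d/np.linalg.norm(d)
def tri(a,b):
    A=np.zeros((3,3));B=np.zeros(3);rs=[ray("scene",a),ray("side",b)]
    for o,d in rs: P=np.eye(3)-np.outer(d,d);A+=P;B+=P@o
    x=np.linalg.solve(A,B); return x.round(4),[round(float(np.linalg.norm((np.eye(3)-np.outer(d,d))@(x-o))),4) for o,d in rs]
def onz(n,p,z):
    o,d=ray(n,p); return (o+d*(z-o[2])/d[2]).round(4)
def proj(n,P):
    K=M[n]["camera_matrix"];T=M[n]["camera_from_world"]; c=(np.atleast_2d(P)@T[:3,:3].T+T[:3,3])*[1,-1,-1]; q=c@K.T; return q[:,:2]/q[:,2:]
def s(u,v): return (190+u/6.667-.4,170+v/6.667-.4)
def e(u,v): return (300+u/5-.4,125+v/5-.4)
E
python3 - <<'E'
from h import *
print("tab end",tri(s(597,335),e(220,358)))
print("ringtip near",tri(s(517,155),e(372,226)),"far",tri(s(260,72),e(372,50)))
print("plate",tri(s(520,553),e(186,455)),tri(s(25,355),e(228,126)))
print("pivot-ish",[onz("side",e(240,275),z) for z in (.015,.022)],[onz("scene",s(310,395),z) for z in (.015,.022)])
print("spine edges upper",[onz("side",p,.003) for p in[(297,140),(343,140),(280,224),(330,215)]])
print("lower",[onz("side",p,.003) for p in[(291,272),(327,272),(276,416),(316,416)]])
print("slim ring top",tri((450,258),(377,352)))
E
```

```text
tab end (array([ 0.4906, -0.0191,  0.0639]), [0.0013, 0.0013])
ringtip near (array([ 0.4507, -0.0717,  0.0736]), [0.0014, 0.0014]) far (array([ 0.4573, -0.1481,  0.0777]), [0.0004, 0.0004])
plate (array([ 0.5032, -0.0369,  0.0023]), [0.0004, 0.0004]) (array([ 0.5081, -0.1952,  0.0033]), [0.0001, 0.0001])
pivot-ish [array([ 0.4942, -0.1071,  0.015 ]), array([ 0.4934, -0.0994,  0.022 ])] [array([ 0.4934, -0.1092,  0.015 ]), array([ 0.5004, -0.1022,  0.022 ])]
spine edges upper [array([ 0.5959, -0.2125,  0.003 ]), array([ 0.5151, -0.2221,  0.003 ]), array([ 0.5877, -0.0072,  0.003 ]), array([ 0.5138, -0.0357,  0.003 ])]
lower [array([0.5545, 0.0843, 0.003 ]), array([0.5032, 0.078 , 0.003 ]), array([0.5341, 0.3029, 0.003 ]), array([0.4869, 0.2971, 0.003 ])]
slim ring top (array([0.421 , 0.2258, 0.0487]), [0.003, 0.003])
```

```bash
python3 - <<'E'
from h import *
for a,b in [((770,100),(790,535)),((443,85),(420,510)),((215,75),(152,530)),((228,126),(186,455)),((420,512),(790,540)),((0,524),(800,580))]:
    d=onz("side",e(*b),.003)-onz("side",e(*a),.003); print(a,d,np.degrees(np.arctan2(d[1],d[0])))
im={n:cv2.imread(f"pics/{n}0.png") for n in M}
def box(px,py,yaw,a):
    u=np.array([np.cos(yaw)*np.cos(a),np.sin(yaw)*np.cos(a),np.sin(a)]);x=np.array([np.sin(yaw),-np.cos(yaw),0]);n=np.cross(x,u)
    c=np.array([px,py,.022])+.085*u
    return np.array([c+i*.008*x+j*.015*u+k*.004*n for k in(1,-1) for i,j in((1,1),(1,-1),(-1,-1),(-1,1))])
P=box(.494,-.110,np.radians(92),.39)
out=[]
for n,(x0,y0,w,h) in {"scene":(215,190,80,60),"side":(320,160,80,60)}.items():
    k=5;c=cv2.resize(im[n][y0:y0+h,x0:x0+w],None,fx=k,fy=k,interpolation=cv2.INTER_CUBIC)
    q=((proj(n,P)-[x0,y0]+.5)*k).astype(np.int32)
    cv2.polylines(c,[q[:4]],1,(0,255,0));cv2.polylines(c,[q[[0,4,7,3]]],1,(0,0,255));
    p=((proj(n,[[.494,-.110,.022]])-[x0,y0]+.5)*k).astype(int)[0];cv2.circle(c,tuple(map(int,p)),3,(255,0,0),1);out.append(c)
cv2.imwrite("pics/ov.png",np.hstack(out))
E
```

```text
(770, 100) [-0.0045  0.2084  0.    ] 91.23700070435518
(443, 85) [-0.0065  0.2062  0.    ] 91.80552513693996
(215, 75) [-0.0064  0.2205  0.    ] 91.66253998968315
(228, 126) [-0.005   0.1602  0.    ] 91.787677464095
(420, 512) [-0.1121 -0.0019  0.    ] -179.02897806892085
(0, 524) [-0.2418 -0.0062  0.    ] -178.53119928561418
```

View pics/ov.png

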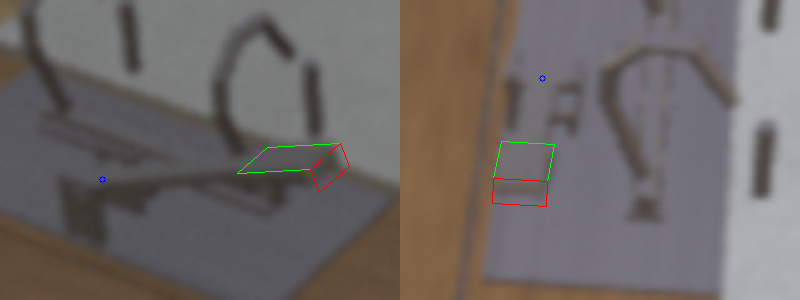

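The wireframe shows the tab about 4 mm too far in +y, which puts the pivot near (0.494, -0.114). The file frame is at about 91.8°. Next I'll hover over the tab.

Emit:
servo_tool(targets=[[-1.2,-2,3.5,-1.8],[-2.4,-4,7,-1.8],[-3.5,-5.8,10.8,-1.8],[-3.5,-5.8,10.8,-1.8],[-3.5,-5.8,10.8,-1.8],[-3.5,-5.8,10.8,-1.8]], claw=120)

```text
time: 0.85
tool_pos: [0.4943, -0.0349, 0.114]
ee_rot: [3.137, 0.001, 1.603]
wrist_force: [0.7, -0.7, -0.0]
width: 0.0499
finger_force: 0.0
```

```bash
python3 - <<'E'
from h import *
a=snapshot("side")[100:260,270:470];b=snapshot("wrist")
cv2.imwrite("pics/w1.png",np.hstack([cv2.resize(a,(375,300),interpolation=cv2.INTER_CUBIC),cv2.resize(b,(400,300))]))
cv2.imwrite("pics/wfull.png",b)
m=camera_model("wrist");print(m);o=get_obs();print(o["time"],o["tool_pos"],o["ee_rot"],o["width"],o["wrist_force"])
E
```

```text
{'camera_matrix': array([[371.64829954,   0.        , 320.25910704],
       [  0.        , 371.64829954, 237.88823776],
       [  0.        ,   0.        ,   1.        ]]), 'camera_from_world': array([[ 0.99948239,  0.03197151,  0.00357342, -0.49346154],
       [-0.02972463,  0.96025946, -0.27752155,  0.04894963],
       [-0.01230419,  0.27727168,  0.96071277, -0.27421515],
       [ 0.        ,  0.        ,  0.        ,  1.        ]])}
0.95 [ 0.49377089 -0.03492512  0.11343196] [3.13787564e+00 6.84463371e-04 1.60279988e+00] 0.049874423951678064 [-0.01105529 -0.50365888 -0.16842538]
```

View pics/wfull.png

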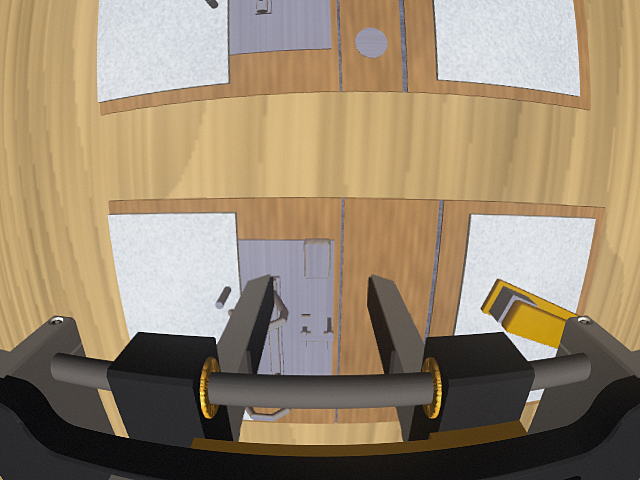

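The wrist view shows the tab at columns 304–330 and rows 239–278, with the pivot lugs at (308,322) and (329,324).

```bash
cat >> h.py <<'E'
def wz(p,z,m=None):
    m=m or camera_model("wrist");K=m["camera_matrix"];T=m["camera_from_world"]
    q=(np.array(p)-K[:2,2])/K[0,0]; r=np.linalg.norm(q); d=np.array([*(q/r*np.sin(r)),np.cos(r)])*[1,-1,-1]
    d=T[:3,:3].T@d; o=-T[:3,:3].T@T[:3,3]; return (o+d*(z-o[2])/d[2]).round(4)
E
python3 - <<'E'
from h import *
m=camera_model("wrist")
for p,z in [((304.5,239),.064),((329.5,239),.064),((305,277),.05),((330,278),.05),((308,322),.022),((329,324),.022),((240,239),.003),((333,241),.003)]: print(p,z,wz(p,z,m))
b=cv2.imread("pics/wfull.png")[220:350,260:380];cv2.imwrite("pics/w2.png",cv2.resize(b,(552,598),interpolation=cv2.INTER_CUBIC))
E
```

```text
(304.5, 239) 0.064 [ 0.4846 -0.0182  0.064 ]
(329.5, 239) 0.064 [ 0.4996 -0.0177  0.064 ]
(305, 277) 0.05 [ 0.485  -0.0485  0.05  ]
(330, 278) 0.05 [ 0.5016 -0.0487  0.05  ]
(308, 322) 0.022 [ 0.4872 -0.0982  0.022 ]
(329, 324) 0.022 [ 0.5037 -0.0995  0.022 ]
(240, 239) 0.003 [ 0.4319 -0.0376  0.003 ]
(333, 241) 0.003 [ 0.5048 -0.037   0.003 ]
```

View pics/w2.png

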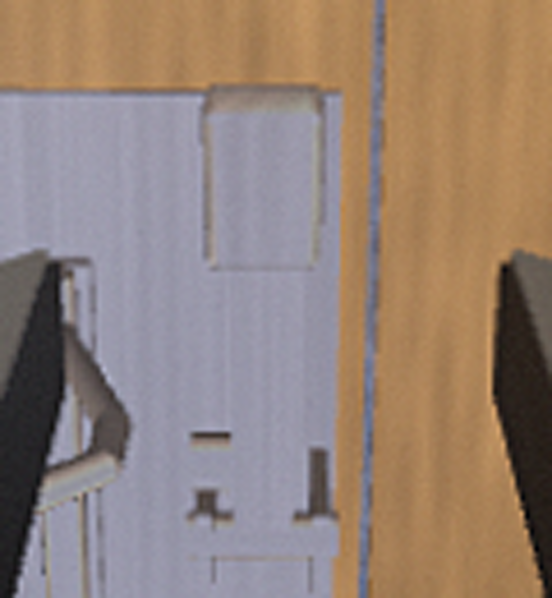

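Emit:
servo_tool(targets=[[0,-0.1,2,0],[0,-0.1,4,0],[0,-0.1,5.1,0],[0,-0.1,5.1,0],[0,-0.1,5.1,0]])

```text
time: 1.58
tool_pos: [0.4918, -0.0351, 0.0615]
ee_rot: [3.14, 0.0, 1.602]
wrist_force: [1.4, 0.4, -0.1]
width: 0.0498
finger_force: 0.0
```

Emit:
servo_tool(targets=[[0,0,0,0],[0,0,0,0],[0,0,0,0],[0,0,0,0],[0,0,0,0],[0,0,0,0]], claw=255)

```text
time: 2.33
tool_pos: [0.492, -0.0351, 0.0608]
ee_rot: [3.139, 0.0, 1.602]
wrist_force: [4.2, 0.5, -1.0]
width: 0.0156
finger_force: 30.0
```

Gripped at 15.6 mm. Now I'll lift along the arc.

Emit:
servo_tool(targets=[[-0.2,0,-0.42,0],[-0.4,0,-0.84,0],[-0.6,0,-1.2,0],[-0.84,0,-1.57,0],[-1.1,0,-1.92,0],[-1.36,0,-2.25,0],[-1.36,0,-2.25,0]])

```text
time: 3.2
tool_pos: [0.4923, -0.0487, 0.0822]
ee_rot: [3.14, -0.0, 1.602]
wrist_force: [6.0, -1.5, -6.0]
width: 0.0152
finger_force: 30.0
```

Emit:
servo_tool(targets=[[-0.29,0,-0.32,0],[-0.58,0,-0.62,0],[-0.9,0,-0.9,0],[-1.22,0,-1.18,0],[-1.55,0,-1.43,0],[-1.91,0,-1.67,0],[-2.2,0,-1.85,0],[-2.2,0,-1.85,0]])

```text
time: 4.2
tool_pos: [0.4928, -0.0697, 0.1003]
ee_rot: [3.14, -0.002, 1.602]
wrist_force: [6.6, 1.5, -7.6]
width: 0.0154
finger_force: 30.0
```

```bash
python3 - <<'E'
from h import *
o=get_obs();print(o["time"],o["tool_pos"],o["wrist_force"],o["finger_force"])
a=snapshot("scene")[80:290,140:370]
cv2.imwrite("pics/s2.png",cv2.resize(a,(657,600),interpolation=cv2.INTER_CUBIC))
E
```

```text
4.2 [ 0.49282511 -0.06973505  0.10032049] [ 6.56520175  1.47854212 -7.57436583] 29.993336498737335
```

View pics/s2.png

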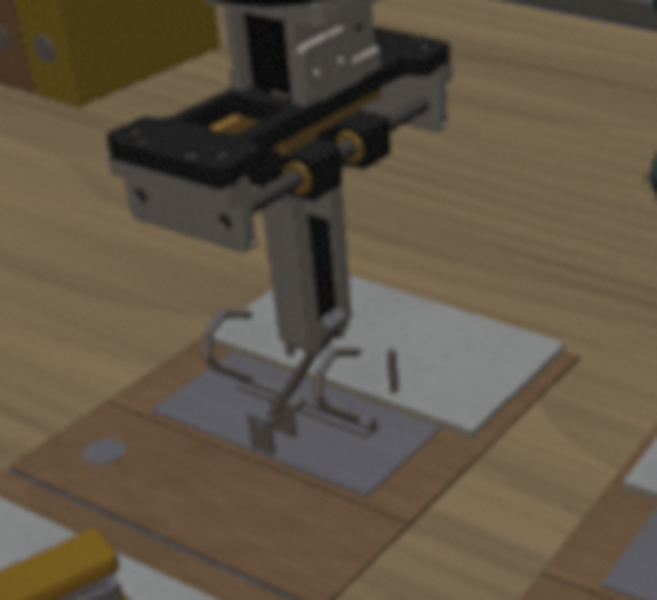

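The rings are wide open. I'll push a bit further along the tangent to confirm the upper stop.

Emit:
servo_tool(targets=[[-0.25,0,-0.16,0],[-0.5,0,-0.3,0],[-0.5,0,-0.3,0]])

```text
time: 4.62
tool_pos: [0.4927, -0.0703, 0.1005]
ee_rot: [3.141, -0.012, 1.603]
wrist_force: [10.9, 10.4, -14.6]
width: 0.0156
finger_force: 30.0
```

Emit:
servo_tool(targets=[[-0.3,0,-0.15,0],[-0.5,0,-0.25,0],[-0.5,0,-0.25,0]])

```text
time: 5.0
tool_pos: [0.4926, -0.0708, 0.1008]
ee_rot: [-3.141, -0.022, 1.605]
wrist_force: [14.3, 20.0, -21.9]
width: 0.0153
finger_force: 30.0
```

At the upper stop: 11 mm commanded gave only 1 mm of motion. Next I'll bring it down the arc.

Emit:
servo_tool(targets=[[1.22,0,0.69,0],[1.91,0,1.18,0],[2.55,0,1.74,0],[3.13,0,2.36,0],[3.65,0,3.04,0],[4.09,0,3.76,0],[4.46,0,4.53,0],[4.75,0,5.33,0]])

```text
time: 6.0
tool_pos: [0.492, -0.0321, 0.0551]
ee_rot: [3.139, -0.002, 1.602]
wrist_force: [1.9, 1.0, 6.7]
width: 0.0157
finger_force: 30.0
```

Emit:
servo_tool(targets=[[0.12,0,0.4,0],[0.21,0,0.82,0],[0.3,0,1.25,0],[0.34,0,1.66,0],[0.38,0,2.1,0],[0.38,0,2.5,0],[0.38,0,2.5,0]])

```text
time: 6.88
tool_pos: [0.4918, -0.0277, 0.0294]
ee_rot: [3.139, -0.003, 1.602]
wrist_force: [3.2, 3.9, 2.5]
width: 0.0155
finger_force: 30.0
```

Nearly down. Now I'll release, rise, close the fingers and press the tab from above.

Emit:
servo_tool(targets=[[0,0,0,0],[0,0,0,0],[0,0,0,0],[0,0,-1.5,0],[0,0,-3,0],[0,0,-4,0],[0,0,-4,0]], claw=140)

```text
time: 7.75
tool_pos: [0.4919, -0.0295, 0.0704]
ee_rot: [3.138, 0.001, 1.602]
wrist_force: [0.6, 0.2, -0.6]
width: 0.0424
finger_force: 0.0
```

Emit:
servo_tool(targets=[[0,0,0,0],[0,0,0,0],[0,0,0,0],[0,0,0,0],[0,0,0,0],[0,0,0,0]], claw=255)

```text
time: 8.5
tool_pos: [0.4909, -0.0293, 0.0687]
ee_rot: [3.142, -0.0, 1.602]
wrist_force: [-1.2, 0.2, -0.3]
width: 0.0002
finger_force: 0.0
```

Emit:
servo_tool(targets=[[0,0,1,0],[0,0,2,0],[0,0,2.5,0],[0,0,2.8,0],[0,0,3.1,0],[0,0,3.4,0],[0,0,3.4,0]])

```text
time: 9.38
tool_pos: [0.4906, -0.0291, 0.0394]
ee_rot: [-3.141, -0.0, 1.603]
wrist_force: [-12.5, 2.7, 23.6]
width: 0.0002
finger_force: 12.5
```

Pressing with 24 N stops the fingertips at z = 0.025, where the top of a lowered tab should be. I'll retreat and check.

Emit:
servo_tool(targets=[[0,0,-1,0],[0,0,-4,0],[0,0,-9,0],[0,0,-14,0],[0,0,-18,0],[0,0,-18,0],[0,0,-18,0]])

```text
time: 10.25
tool_pos: [0.4905, -0.0293, 0.2134]
ee_rot: [-3.14, -0.0, 1.602]
wrist_force: [-0.1, -0.2, -0.8]
width: 0.0005
finger_force: 0.0
```

```bash
python3 - <<'E'
from h import *
o=get_obs();print(o["time"],o["tool_pos"],o["wrist_force"])
a=snapshot("scene")[150:330,180:500];b=snapshot("side")[120:420,300:480]
cv2.imwrite("pics/f.png",np.hstack([cv2.resize(a,(533,300)),cv2.resize(b,(180,300))]))
E
```

```text
10.25 [ 0.4904901  -0.029332    0.21338001] [-0.06758707 -0.21422861 -0.77790664]
```

View pics/f.png

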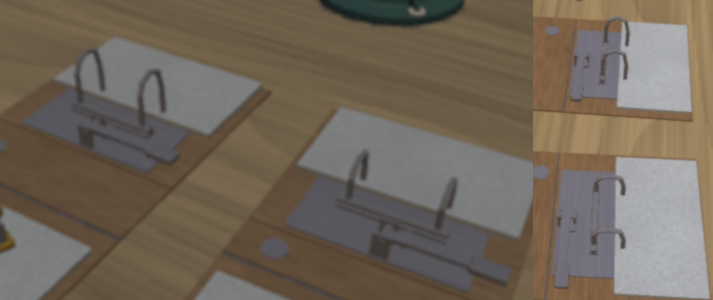

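The wide file's lever now lies level and its rings are closed. The slim file's lever is still down.

```bash
python3 -c "
from bench import *
print(close_job())"
```

```text
the job is handed in; nothing more can be done
None
```

I lifted the wide file's lever to its upper stop, where the rings opened fully, then pressed it all the way down so they closed; the slim file's lever was left down, and the job was handed in after about 10 s with the arm clear.

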